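# Turn the status flag at the tube rack to green

## Task

The tubes in the test-tube rack are ready: turn over the status flag on the stand right in front of that rack, so that it goes over its pivot and lies fully down on the other side with its green face up. Do it only by gentle pressing and pushing with the fingertips or the outside of the fingers (pressing down the black tab raises the flag), without pinching or lifting anything. Leave the flag at the glass jar as it is, and do not disturb the rack, the tubes, the jar or the small bottle.

Things in the scene. Friction and masses are not known exactly. Their poses are not given: they have to be found in the camera images.
- rack_flag_stand: stand of the flag to be turned, with the test-tube rack behind it (its +x side); fixed, grey; origin under its centre on the desk, z up; base 100 (x) x 150 (y) x 14 mm high. Hinge axis along its x, 70 mm above the origin; the flag turns from +y over the top to -y. Aluminium uprights at x = +-34 to +-46 mm, 26 mm wide along y, 80 mm high, carry the hinge
- rack_flag (a joint): hinge angle (rad) of the flag to be turned. 0: level on the stand's +y side, RED face (white cross) up; pi/2: upright; pi (end stop): level on the -y side, GREEN face (white tick) up. Starts between 0 and 0.25. Dry friction 0.05 N m (1.7 N on the tab at 30 mm): the flag stays at any angle it is left at
- rack_flag_pivot (a point): middle of the hinge axis of the flag to be turned, 70 mm above the desk; axes as the stand's. Each upright bears a stop arm (60 mm along y, top 66 mm above the desk) with rubber studs at y = +-24 mm, 67 mm high, reaching in to x = +-24.5 mm, which carry the flag's edges at both ends of its travel; the gap between them is 49 mm
- rack_flag_tip (a point): middle of the free end of the flag plate to be turned, in mid thickness, 66 mm from the pivot. Flag and tab are one rigid piece 5 mm thick; the plate is 60 mm wide along the hinge
- rack_flag_tab (a point): middle of the free end of the black thumb tab of the flag to be turned, in mid thickness, 44 mm from the pivot across the pivot from the flag; ribbed, 30 mm wide along the hinge. It goes down as the flag goes up, with free space below it to the base (14 mm above the desk)
- jar_flag_stand: stand of the other, identical flag, with the glass jar behind it; leave alone; fixed, grey; origin under its centre on the desk, z up; base 100 (x) x 150 (y) x 14 mm high. Hinge axis along its x, 70 mm above the origin; the flag turns from +y over the top to -y. Aluminium uprights at x = +-34 to +-46 mm, 26 mm wide along y, 80 mm high, carry the hinge
- jar_flag_tip (a point): middle of the free end of the other flag, which must stay as it is
- tube_rack: loose ivory test-tube rack, 72 x 200 x 85 mm, long side along its y, origin under its centre; stands about 150 mm behind the stand (its +x side) whose flag is to be turned; the tubes in it reach 145 mm above the desk
- pink_tube: loose glass test tube 17 mm thick, 128 mm long, pink contents, standing in the rack; origin at its lower end
- pale_tube: loose glass test tube 17 mm thick, 128 mm long, pale contents, standing in the rack; origin at its lower end
- glass_jar: loose open glass jar, 73 mm wide, 68 mm high, about 140 mm behind the other stand; origin under its centre
- dropper_bottle: loose small brown bottle with a white cap, 28 mm wide, 70 mm high, standing between the two stands; origin under its centre
Things that resemble listed ones, but are neither listed nor needed, are in the scene too. Leave any yellow look-alike of the dropper_bottle alone.

How it is judged:
At the end, for the whole second after the job is handed in: the rack's flag lies on the far stop with green up (hinge angle over 3.03 rad, within about 6 degrees of the stop) and at rest; the other flag's end within 20 mm of its start; rack, tubes, jar and bottle upright and within 20 mm of where they stood (value of joint rack_flag above 3.03 rad and velocity of joint rack_flag between -0.05 and 0.05 rad/s and distance of each of jar_flag_tip, tube_rack, pink_tube, pale_tube, glass_jar, dropper_bottle from where it was at the start of the episode below 0.02 m and angle between each of tube_rack, pink_tube, pale_tube, glass_jar, dropper_bottle's own z axis and vertical below 0.25 rad); the robot touches nothing.
It fails at once if the other flag is moved (its end by more than 20 mm) (distance of jar_flag_tip from where it was at the start of the episode above 0.02 m).
It fails at once if the rack, a tube, the jar or the bottle is shoved, lifted or carried (more than 20 mm) (distance of any of tube_rack, pink_tube, pale_tube, glass_jar, dropper_bottle from where it was at the start of the episode above 0.02 m).
It fails at once if the flag is pinched or pressed hard (more than 35 N between fingers and flag or its stand) (contact force between the fingers and rack_flag_stand above 35 N).
It also fails if it takes over 40 s, if anything falls off the work surface, if the arm or the gripper's body presses on something with over 40 N, if the wrist force passes 120 N, or if a joint passes its speed limit or range.

## Robot

A 7-joint arm with a two-finger parallel gripper is mounted at the origin on a cart in front of the work surface, level with it; the furniture and walls round the work are solid. World frame = base frame: x ahead of the robot, y to its left, z up, the work surface at z = 0. Lengths are in m, angles in rad, forces in N, time in s.
With the tool pointing down it reaches from about 0.4 to 0.875 m from the base axis. Payload 19.3 kg.
Tool frame: the origin (TCP) lies midway between the tips of the shut fingers; the grasp point (between the pads) lies 19 mm behind it; z points along the fingers, y is the line along which they close (so a half turn about z gives the same grasp; the last joint's range is limited). The gripper opens to 85 mm and grips with 20 to 120 N. Pads are 22 mm wide; open, the fingers measure 114 mm over their backs; the gripper's body (76 mm by 85 mm) begins 54 mm behind the grasp point. The pads swing forward as they close: fully open they stand 13 mm farther back than shut.
Start: joints at [-1.399, 0.521, -0.036, 1.599, 0.021, 1.021, -0.113], TCP at [0.15, 0.607, 0.231] pointing down, gripper open.
Joint ranges: [-2.91, 2.91], [-0.3, 2.13], [-1.5, 1.42], [0.17, 2.43], [-1.26, 4.41], [0.16, 1.93], [-2.52, 2.52]. Speed limits (rad/s): [1.89, 1.89, 2.39, 2.39, 3.01, 3.01, 3.01].

## Interface

Orientations are given as [roll, pitch, yaw] about the fixed x, y, z axes, in that order (R = Rz(yaw) Ry(pitch) Rx(roll)).
In Python, from workcell import telemetry, grab_frame, calibration, bot, outline_of, landmark_of gives the robot as it stands. The module is installed in compiled form; this text tells all that it offers.
- The arm moves only by the shell command python3 -m inch 'ROWS' [FORCE]. ROWS is JSON, a list of rows, each a list of 7 numbers: the shift along the tool's x, y, z in m, then the turn, a rotation vector about the tool's x, y, z in rad, then the closure, from 0 (fully open) to 1 (shut). A call has 1 to 5 rows; each row shifts and turns the commanded pose from where the row before left it, along the tool's axes as they then stand; what a row does not reach is not made up. A row lasts 1/10 s, in which the tool goes at most 50 mm and 8.59 degrees, less where a joint would pass 70% of its speed; a pose out of reach is approached as far as the arm can. A call is refused whole if a number of a shift passes 0.05 or a number of a turn 0.15, either way. A call with a gripper value outside its range is refused whole. The fingers move at their own pace and stop on an object; FORCE is the grip in N (left out, the last holds). Time passes only in rows, so rows that do not move let the fingers close. It gives the time, the measured TCP pose, the force, the opening and the grip force at its end, in the units of the state.
- telemetry.observe(): the state, without advancing time (a new reading comes with each control period).
- grab_frame(name): name is "scene" or "top"; returns the picture (480x640x3 uint8, red, green, blue); there is no depth.
- calibration(name): a dict with "fovy" (degrees; the focal length in pixels is half the picture's height over the tangent of half this angle, whatever the lens; pixels are square), "cx", "cy" (the principal point, pixels), "dist" ([k1, k2, p1, p2, k3] as OpenCV has them; the pictures are not rectified), "pose" (4x4, takes a point from camera to world coordinates). Camera axes: x right, y down, z forward; pixel columns grow to the right and rows downward; lengths in m; the calibration is good to about 2 mm. A picture is of the moment at which its call begins. calibration takes no time and is no camera call.
- bot.job_done(): hands the job in; it is judged then, once.
Trained networks look in the newest picture that a camera, given by its name, has taken for a name from the list of things; names that differ only in an ending like _2 or _b are one class to them, and where a whole thing is asked for, a point or a joint stands for the part that bears it (a point fixed in the world has none). Each returns a list of dicts, best first, with "score" (0 to 1); they miss things now and then, are a little off and sometimes report something else, mostly with a low value. They report only what shows in the picture. A call takes as long as a camera call. They do not tell look-alikes from the thing itself.
- outline_of(label, camera): "region" (480x640 bool, what is visible of it) and "rect" ([left, top, right, bottom] in pixels, round what is visible of it).
- landmark_of(label, camera): "xy" ([column, row] in pixels: a listed point, or the origin of a listed thing).
The state is a dict: "clock": time; "qpos": joint angles; "qd": joint speeds; "joint_efforts": joint torques, N m; "position": TCP position; "tool_rot": TCP orientation; "force": force on the tool from outside, world axes, zero at the start; "moment": the same for the moment, N m; "grip_width": finger opening in m; "finger_force": force on a finger pad.
Only numpy, scipy, OpenCV 4.12 (cv2) and the standard library are available. Lean on these libraries where they do the work, as an engineer would, in place of code of your own. Each camera call takes 0.05 s, during which the arm holds its last target. There are 200 camera calls.

## Working session

There is one attempt and no reset: what is moved stays moved. The work goes in short steps, Python scripts to look and compute and a shell command to move; the robot and the scene stay as the last step left them, time stands still between calls to the robot, and variables do not carry over. Pictures are saved under pics/ and viewed, at most 10 in all, crops included, and the job is handed in when it is done.

```bash
mkdir -p pics; cat > h.py <<'E'
import numpy as np, cv2
from workcell import telemetry, grab_frame, calibration, bot, outline_of, landmark_of
def cam(n):
    c=calibration(n); f=240/np.tan(np.radians(c["fovy"])/2)
    return np.array([[f,0,c["cx"]],[0,f,c["cy"]],[0,0,1.]]),np.array(c["dist"],float),np.array(c["pose"])
def ray(n,px):
    K,d,P=cam(n); u=cv2.undistortPoints(np.array([[px]],float),K,d)[0,0]
    return P[:3,3],P[:3,:3]@np.array([u[0],u[1],1])
def atz(n,px,z):
    o,r=ray(n,px); return o+r*(z-o[2])/r[2]
def proj(n,X):
    K,d,P=cam(n); T=np.linalg.inv(P); 
    return cv2.projectPoints(np.atleast_2d(X).astype(float),cv2.Rodrigues(T[:3,:3])[0],T[:3,3],K,d)[0][:,0]
def tri(pxs):
    A=np.zeros((3,3));b=np.zeros(3)
    for n,p in pxs.items():
        o,r=ray(n,p); r=r/np.linalg.norm(r); M=np.eye(3)-np.outer(r,r);A+=M;b+=M@o
    return np.linalg.solve(A,b)
def save(n,name,crop=None,s=1):
    im=grab_frame(n)
    if crop: im=im[crop[1]:crop[3],crop[0]:crop[2]]
    cv2.imwrite("pics/"+name,cv2.resize(im[:,:,::-1],None,fx=s,fy=s,interpolation=cv2.INTER_CUBIC))
E
python3 - <<'E'
from h import *
np.set_printoptions(precision=3,suppress=True)
for n in ("scene","top"):
    save(n,n+"0.png"); print(n,cam(n)[2][:3,3])
    for l in ["rack_flag_stand","rack_flag_pivot","rack_flag_tip","rack_flag_tab","jar_flag_stand","jar_flag_tip","tube_rack","pink_tube","pale_tube","glass_jar","dropper_bottle"]:
        z={"rack_flag_pivot":.07,"rack_flag_tip":.07,"rack_flag_tab":.07,"jar_flag_tip":.07}.get(l,0)
        for d in landmark_of(l,n)[:3]: print(l,round(d["score"],2),np.round(d["xy"]),atz(n,d["xy"],z))
s=telemetry.observe();print({k:np.round(v,3) for k,v in s.items()})
E
```

```text
scene [ 0.143 -0.639  0.565]
rack_flag_stand 0.76 [349. 342.] [ 0.492 -0.126  0.   ]
rack_flag_pivot 0.77 [356. 316.] [ 0.492 -0.144  0.07 ]
rack_flag_tip 0.82 [341. 281.] [ 0.519 -0.05   0.07 ]
rack_flag_tab 0.66 [357. 336.] [ 0.466 -0.185  0.07 ]
jar_flag_stand 0.65 [264. 243.] [0.495 0.247 0.   ]
jar_flag_tip 0.87 [240. 205.] [0.472 0.325 0.07 ]
tube_rack 0.86 [434. 331.] [ 0.641 -0.175  0.   ]
pink_tube 0.8 [420. 306.] [ 0.665 -0.107  0.   ]
glass_jar 0.86 [306. 223.] [0.626 0.289 0.   ]
dropper_bottle 0.75 [302. 286.] [0.495 0.054 0.   ]
dropper_bottle 0.75 [276. 294.] [0.438 0.057 0.   ]
top [0.365 0.056 1.083]
rack_flag_stand 0.66 [421. 279.] [ 0.491 -0.132  0.   ]
rack_flag_pivot 0.91 [429. 272.] [ 0.496 -0.136  0.07 ]
rack_flag_pivot 0.44 [395. 266.] [ 0.505 -0.073  0.07 ]
rack_flag_tip 0.58 [394. 265.] [ 0.507 -0.072  0.07 ]
jar_flag_stand 0.73 [220. 279.] [0.487 0.254 0.   ]
jar_flag_tip 0.94 [176. 284.] [0.47  0.321 0.07 ]
tube_rack 0.61 [442. 202.] [ 0.643 -0.177  0.   ]
pink_tube 0.68 [415. 198.] [ 0.651 -0.124  0.   ]
pale_tube 0.75 [450. 196.] [ 0.655 -0.195  0.   ]
glass_jar 0.76 [204. 211.] [0.62 0.29 0.  ]
glass_jar 0.62 [222. 282.] [0.481 0.249 0.   ]
dropper_bottle 0.69 [326. 274.] [0.498 0.049 0.   ]
dropper_bottle 0.69 [325. 306.] [0.437 0.052 0.   ]
{'clock': np.float64(1.2), 'qpos': array([-1.399,  0.521, -0.036,  1.599,  0.021,  1.021, -0.113]), 'qd': array([-0.001,  0.001, -0.001, -0.   , -0.001,  0.001, -0.   ]), 'joint_efforts': array([ -0.003, -92.689,   1.977, -37.025,   0.018,   0.002,   0.   ]), 'position': array([0.15 , 0.607, 0.231]), 'tool_rot': array([-3.142,  0.   ,  2.9  ]), 'force': array([0.786, 0.335, 0.007]), 'moment': array([0.003, 0.019, 0.022]), 'finger_force': np.float64(0.0), 'grip_width': np.float64(0.086)}
```

View pics/scene0.png

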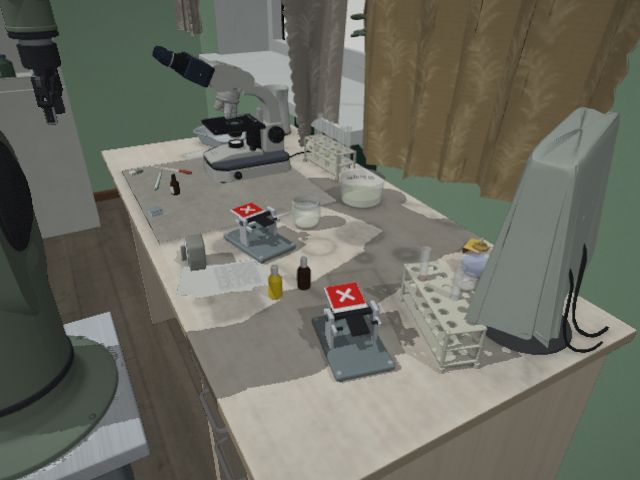

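View pics/top0.png

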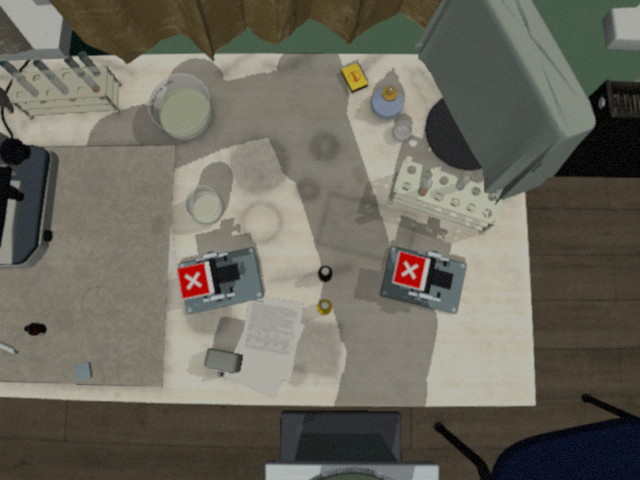

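```bash
python3 - <<'E'
from h import *
save("top","crop1.png",(330,160,530,320),4)
print(tri({"scene":landmark_of("rack_flag_pivot","scene")[0]["xy"] if grab_frame("scene") is not None else 0,"top":(429,272)}), tri({"scene":(341,281),"top":(394,265)}))
E
```

```text
[ 0.49346625 -0.13489611  0.06520435] [ 0.50586874 -0.07040963  0.0873482 ]
```

View pics/crop1.png

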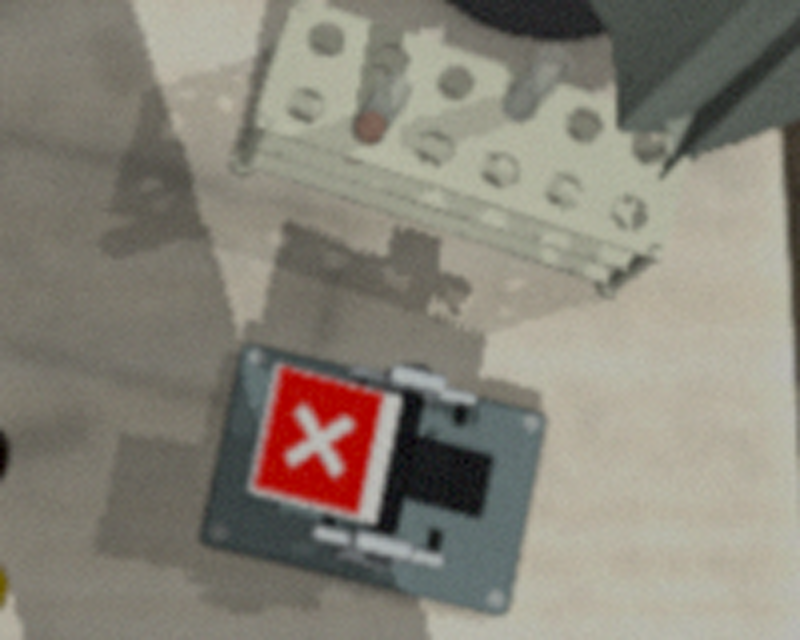

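The flags seen from above are at (408,270), with the rack holding the pink tube right behind it, and at (195,280), with the round jar behind it. Only the first fits the task, and the enlarged crop confirms it: red face and cross on the left (+y), black tab on the right, rack above. Dark bottle at (325,272), yellow look-alike at (325,306).

```bash
python3 - <<'E'
from h import *
np.set_printoptions(precision=4,suppress=True)
g=lambda x,y:(330+x/4-.4,160+y/4-.4)
C=np.array([atz("top",g(*p),.014) for p in [(245,345),(545,408),(505,612),(205,543)]])
ctr=C.mean(0); print("sides",[np.linalg.norm(C[i]-C[i-1]) for i in range(4)],"ctr",ctr)
ey=(C[0]-C[1]+C[3]-C[2])[:2]; yaw=np.arctan2(-ey[0],ey[1]); print("yaw",yaw)
R=np.array([[np.cos(yaw),-np.sin(yaw)],[np.sin(yaw),np.cos(yaw)]])
# tab end corners and flag red free edge in stand frame
for nm,p,z in [("tab",(493,455),.064),("tab",(480,517),.064),("flagfree",(275,365),.085),("flagfree",(252,492),.085),("flagside",(400,395),.072)]:
    print(nm,R.T@(atz("top",g(*p),z)[:2]-ctr[:2]))
hit=tri({"scene":(341,281),"top":(394,265)}); print("tip stand",R.T@(hit[:2]-ctr[:2]),hit[2])
T=R@np.array([0,-.032])+ctr[:2]; print("press pt",T)
print("tool yaw wanted",yaw+np.pi,"proj scene ctr",proj("scene",[*ctr[:2],.0]))
E
```

```text
sides [np.float64(0.09676884768536571), np.float64(0.14624974652515754), np.float64(0.09945944292226389), np.float64(0.14454014557243713)] ctr [ 0.4892 -0.1347  0.014 ]
yaw -0.21173838100715847
tab [ 0.0135 -0.043 ]
tab [-0.0154 -0.0423]
flagfree [0.0285 0.0638]
flagfree [-0.0293  0.0626]
flagside [0.0298 0.0047]
tip stand [0.0028 0.0663] 0.08734820140171266
press pt [ 0.4825 -0.1659]
tool yaw wanted 2.9298542725826344 proj scene ctr [[349.9116 345.1651]]
```

```bash
python3 -m inch '[[-0.03,0,0,0,0,0,1],[-0.04,0,0,0,0,-0.03,1],[-0.04,0,0,0,0,0,1],[-0.04,0,0,0,0,0,1],[-0.02,-0.03,0,0,0,0,1]]' 20
python3 -m inch '[[-0.02,-0.038,0,0,0,0,1],[-0.02,-0.038,0,0,0,0,1],[-0.02,-0.038,0,0,0,0,1],[-0.02,-0.038,0,0,0,0,1],[-0.02,-0.038,0,0,0,0,1]]'
python3 -m inch '[[-0.02,-0.038,0,0,0,0,1],[-0.02,-0.038,0,0,0,0,1],[-0.02,-0.038,0,0,0,0,1],[-0.02,-0.038,0,0,0,0,1],[-0.02,-0.038,0,0,0,0,1]]'
```

```text
clock: 1.85
position: [0.3126, 0.5398, 0.2306]
tool_rot: [3.141, 0.001, 2.928]
force: [0.7, -0.2, -0.3]
grip_width: 0.012
finger_force: 0.0
clock: 2.35
position: [0.3672, 0.3312, 0.2314]
tool_rot: [3.141, 0.0, 2.93]
force: [0.5, 0.3, 0.7]
grip_width: 0.0001
finger_force: 0.0
clock: 2.85
position: [0.425, 0.1245, 0.2316]
tool_rot: [3.141, 0.001, 2.93]
force: [0.2, 0.4, 0.5]
grip_width: -0.0
finger_force: 0.0
```

```bash
python3 -m inch '[[-0.018,-0.04,0,0,0,0,1],[-0.018,-0.04,0,0,0,0,1],[-0.018,-0.04,0,0,0,0,1],[-0.018,-0.04,0,0,0,0,1],[-0.018,-0.04,0,0,0,0,1]]'
python3 -m inch '[[0,0,0.03,0,0,0,1],[0,0,0.03,0,0,0,1],[0,0,0.02,0,0,0,1],[0,0,0,0,0,0,1]]'
```

```text
clock: 3.35
position: [0.4708, -0.0901, 0.2316]
tool_rot: [3.141, 0.001, 2.93]
force: [0.6, 1.8, -0.3]
grip_width: 0.0002
finger_force: 0.0
clock: 3.75
position: [0.4695, -0.0883, 0.1495]
tool_rot: [-3.141, -0.004, 2.93]
force: [0.1, 0.4, 1.3]
grip_width: 0.0003
finger_force: 0.0
```

```bash
python3 -m inch '[[-0.015,-0.036,0,0,0,0,1],[-0.014,-0.037,0,0,0,0,1],[0,0,0.03,0,0,0,1],[0,0,0.03,0,0,0,1],[0,0,0,0,0,0,1]]'
python3 - <<'E'
from h import *
save("scene","s2.png",(260,200,460,400),3)
E
```

```text
clock: 4.25
position: [0.4826, -0.1655, 0.0899]
tool_rot: [3.142, -0.003, 2.93]
force: [0.5, 0.2, 0.3]
grip_width: -0.0002
finger_force: 0.0
```

View pics/s2.png

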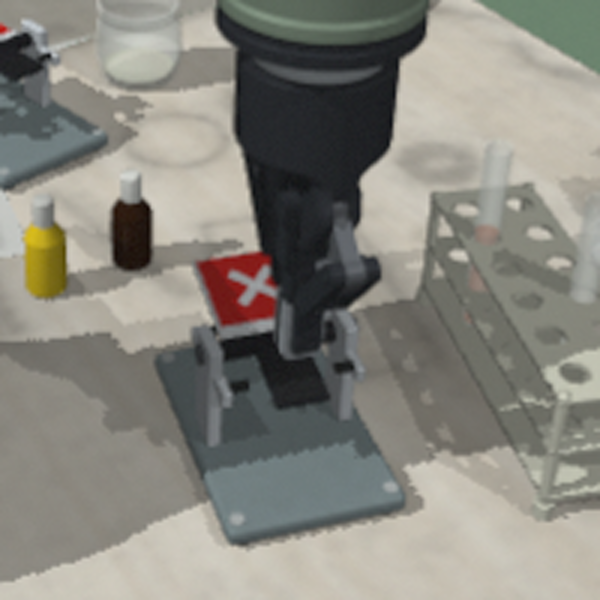

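The closed fingertips stand over the black tab (crop 300,350), between the uprights. The rack and tubes at right are well clear. I shift 5 mm outward and press.

```bash
python3 -m inch '[[0,-0.005,0.01,0,0,0,1],[0,0,0.008,0,0,0,1],[0,0,0.006,0,0,0,1],[0,0,0.004,0,0,0,1]]'
python3 -m inch '[[0,0,0.004,0,0,0,1],[0,0,0.004,0,0,0,1],[0,0,0.004,0,0,0,1]]'
```

```text
clock: 4.7
position: [0.4829, -0.1706, 0.0632]
tool_rot: [3.141, 0.0, 2.93]
force: [0.5, 1.2, 1.7]
grip_width: 0.0001
finger_force: 0.9
clock: 5.0
position: [0.4827, -0.1707, 0.0511]
tool_rot: [-3.142, 0.0, 2.93]
force: [-0.2, 1.1, 2.4]
grip_width: 0.0
finger_force: 0.8
```

```bash
python3 -m inch '[[0,0,0.004,0,0,0,1],[0,0,0.004,0,0,0,1]]'
python3 - <<'E'
from h import *
save("scene","s3.png",(260,200,460,400),3)
E
```

```text
clock: 5.2
position: [0.4826, -0.1707, 0.043]
tool_rot: [-3.141, 0.0, 2.93]
force: [0.1, -0.5, 1.4]
grip_width: 0.0002
finger_force: 0.7
```

View pics/s3.png

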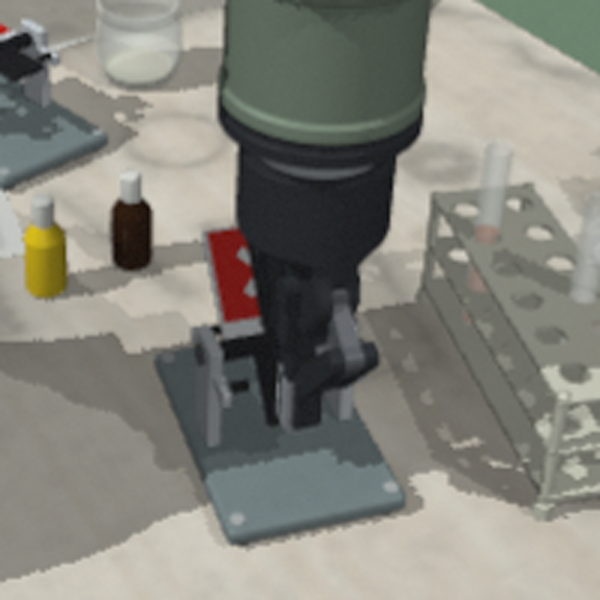

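The flag is up to roughly 50° (red face at crop 235,280), with only about 2 N of force. A bit more, then I retreat and go round over the top to the red side.

```bash
python3 -m inch '[[0,0,0.004,0,0,0,1],[0,0,0.002,0,0,0,1]]'
python3 -m inch '[[0,-0.015,-0.01,0,0,0,1],[0,-0.015,-0.03,0,0,0,1],[0,0,-0.045,0,0,0,1],[0,0,-0.045,0,0,0,1],[0,0,-0.04,0,0,0,1]]'
python3 -m inch '[[0,0.04,0,0,0,0,1],[0,0.04,0,0,0,0,1],[0,0.04,0,0,0,0,1],[0,0.03,0,0,0,0,1],[0,0,0,0,0,0,1]]'
python3 - <<'E'
from h import *
save("scene","s4.png",(260,200,460,400),3)
E
```

```text
clock: 5.45
position: [0.4825, -0.1707, 0.037]
tool_rot: [-3.142, -0.0, 2.93]
force: [-0.7, -0.9, 1.3]
grip_width: 0.0001
finger_force: 0.7
clock: 5.95
position: [0.4757, -0.2013, 0.2103]
tool_rot: [-3.141, 0.001, 2.928]
force: [1.2, -0.2, -0.0]
grip_width: -0.0005
finger_force: 0.0
clock: 6.45
position: [0.5085, -0.0503, 0.208]
tool_rot: [3.14, 0.0, 2.934]
force: [0.3, -0.1, 0.3]
grip_width: 0.0001
finger_force: 0.0
```

View pics/s4.png

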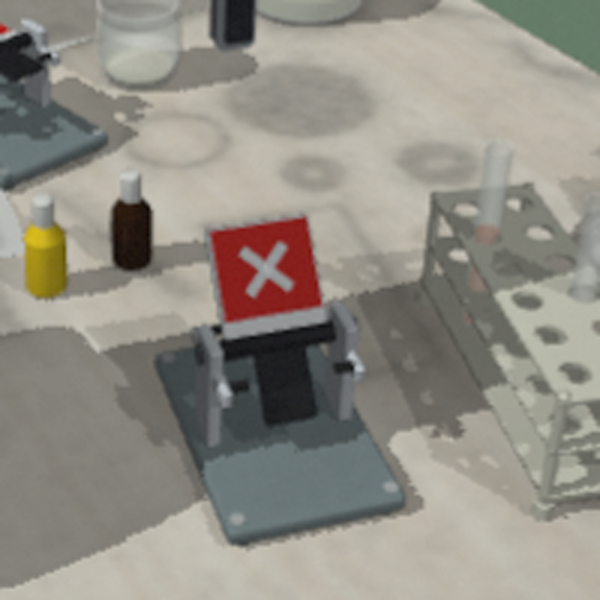

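The flag stands at about 55° with its tab down (crop 285,390) and nothing else has moved. I lower behind it on the +y side, then push over the top.

```bash
python3 -m inch '[[0,0,0.035,0,0,0,1],[0,0,0.035,0,0,0,1],[0,0,0.03,0,0,0,1],[0,-0.02,0,0,0,0,1],[0,-0.01,0,0,0,0,1]]'
python3 -m inch '[[0,-0.01,0,0,0,0,1],[0,-0.01,0,0,0,0,1],[0,-0.01,0,0,0,0,1],[0,-0.01,0,0,0,0,1]]'
python3 -m inch '[[0,-0.01,0,0,0,0,1],[0,-0.01,0,0,0,0,1],[0,-0.01,0,0,0,0,1]]'
```

```text
clock: 7.0
position: [0.5006, -0.0856, 0.1071]
tool_rot: [-3.14, -0.001, 2.927]
force: [-0.2, 1.5, 0.7]
grip_width: 0.0
finger_force: 1.1
clock: 7.4
position: [0.4931, -0.1226, 0.1077]
tool_rot: [3.142, 0.001, 2.93]
force: [0.0, 1.2, 0.6]
grip_width: 0.0001
finger_force: 0.6
clock: 7.7
position: [0.4866, -0.1519, 0.1073]
tool_rot: [3.142, -0.0, 2.93]
force: [-0.3, 1.8, -0.5]
grip_width: -0.0004
finger_force: 0.5
```

```bash
python3 -m inch '[[0,-0.01,0,0,0,0,1],[0,-0.01,0,0,0,0,1],[0,-0.008,0.005,0,0,0,1],[0,0,0.006,0,0,0,1]]'
python3 -m inch '[[0,0,0.006,0,0,0,1],[0,0,0.006,0,0,0,1],[0,0,0.004,0,0,0,1]]'
python3 -m inch '[[0,0,0.003,0,0,0,1],[0,0,0.002,0,0,0,1]]'
python3 - <<'E'
from h import *
save("scene","s5.png",(260,200,460,400),3)
E
```

```text
clock: 8.1
position: [0.4807, -0.1799, 0.096]
tool_rot: [-3.141, 0.0, 2.928]
force: [-0.5, 0.5, 0.3]
grip_width: 0.0001
finger_force: 0.4
clock: 8.4
position: [0.4808, -0.1781, 0.0795]
tool_rot: [3.142, -0.001, 2.93]
force: [0.5, -0.6, 1.1]
grip_width: -0.0002
finger_force: 0.5
clock: 8.6
position: [0.4809, -0.1783, 0.075]
tool_rot: [-3.142, -0.0, 2.93]
force: [-0.9, -1.1, 1.4]
grip_width: -0.0001
finger_force: 0.5
```

View pics/s5.png

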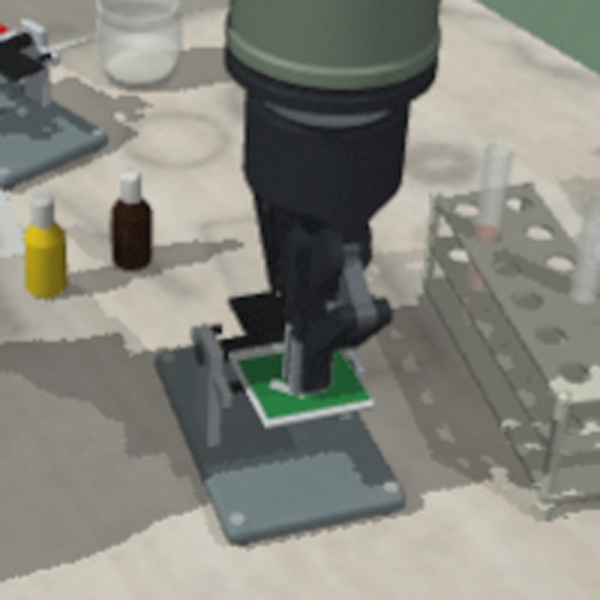

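Green is up and the plate is nearly level (crop 305,385). I press gently until the stop resists.

```bash
python3 -m inch '[[0,0,0.002,0,0,0,1],[0,0,0,0,0,0,1]]'
python3 -m inch '[[0,0,0.001,0,0,0,1],[0,0,0,0,0,0,1]]'
```

```text
clock: 8.85
position: [0.4809, -0.1784, 0.0732]
tool_rot: [3.142, -0.0, 2.93]
force: [0.7, 0.4, 0.7]
grip_width: 0.0001
finger_force: 0.0
clock: 9.05
position: [0.481, -0.1785, 0.0724]
tool_rot: [3.142, 0.0, 2.93]
force: [-1.8, 0.8, 3.2]
grip_width: 0.0006
finger_force: 1.8
```

```bash
python3 -m inch '[[0,0,0.001,0,0,0,1],[0,0,0,0,0,0,1]]'
python3 -m inch '[[0,0,0.0005,0,0,0,1],[0,0,0,0,0,0,1]]'
```

```text
clock: 9.25
position: [0.4811, -0.1785, 0.0719]
tool_rot: [3.141, 0.001, 2.93]
force: [-2.9, 1.2, 17.7]
grip_width: 0.0001
finger_force: 8.4
clock: 9.45
position: [0.4812, -0.1786, 0.0717]
tool_rot: [3.141, 0.001, 2.93]
force: [-4.6, 2.8, 22.4]
grip_width: -0.0002
finger_force: 11.2
```

The stop is reached (22 N, no further give). I lift off and check.

```bash
python3 -m inch '[[0,0,-0.01,0,0,0,1],[0,0,-0.04,0,0,0,1],[0,0,-0.045,0,0,0,1],[0,0,-0.045,0,0,0,1],[0.03,0,-0.02,0,0,0,1]]'
python3 -m inch '[[0.04,0,0,0,0,0,1],[0.04,0,0,0,0,0,1],[0,0,0,0,0,0,1],[0,0,0,0,0,0,1]]'
python3 - <<'E'
from h import *
save("scene","s6.png",(230,180,480,400),3)
save("top","t6.png")
print([ (d["score"],d["xy"],atz("top",d["xy"],.07)) for l in ("rack_flag_tip","jar_flag_tip") for d in landmark_of(l,"top")[:2]])
t=landmark_of("rack_flag_tip","scene")[0]["xy"]; print(t, proj("scene",[[.4892-.21*.066,-.1347-.978*.066,.07]]))
E
```

```text
clock: 9.95
position: [0.4544, -0.1727, 0.2345]
tool_rot: [-3.141, 0.006, 2.93]
force: [-0.1, -0.3, -0.4]
grip_width: -0.0003
finger_force: 0.0
clock: 10.35
position: [0.3735, -0.1554, 0.2314]
tool_rot: [3.141, 0.002, 2.93]
force: [0.7, -0.3, 0.3]
grip_width: -0.0
finger_force: 0.0
[(0.7, [466.1, 282.6], array([ 0.47607039, -0.20169024,  0.07      ])), (0.86, [179.6, 282.6], array([0.47164191, 0.31410991, 0.07      ]))]
[365.3, 341.9] [[366.85805543 339.61791317]]
```

View pics/s6.png

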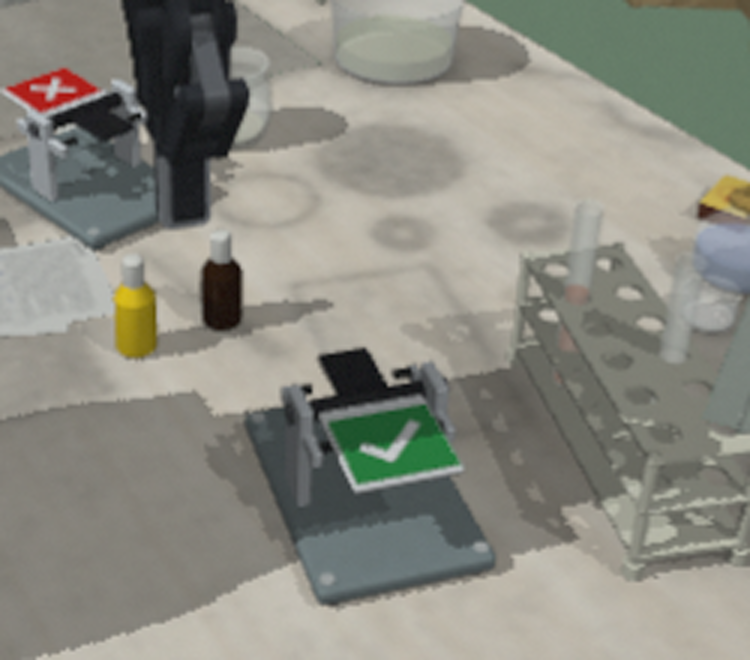

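The flag lies level on the -y side with green and the tick up (crop 395,445). The rack, tubes, bottles and other flag are as they were, and the arm is clear.

```bash
python3 -c "
from workcell import bot; print(bot.job_done())"
```

```text
the job is handed in; nothing more can be done
None
```

The rack's flag is turned over and lies on its far stop with the green face up; nothing else was disturbed in the final picture, and the job is handed in.

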